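# Switch off the red bench isolator and swing out its lockout hasp

## Task

Isolate the bench supply at the isolator with the red handle: turn the red handle fully anticlockwise to off, and only then swing its lockout hasp fully out, so that the hasp sticks out past the front of the box ready for a padlock. Leave the isolator with the black handle as it is.

Things in the scene. Friction and masses are not known exactly. Their poses are not given: they have to be found in the camera images.
- red_isolator: Isolator with red handle on a yellow plate: box 126 (x) by 85 (y) by 90 (z) mm, grey with white cover, face up, fixed to the bench. Origin: centre of its underside, z up; its front (-x, hasp side) faces roughly the robot; cable glands behind. All mm below are in this frame. A twin with black handle, grey plate and black stud stands about 0.2 m away; either may be the nearer one.
- red_handle (a joint): Red bar 56 long, 14 thick, z = 100 to 137, on a 48 mm disc; turns about a vertical axis at x = 30, y = 0. Angle in rad, anticlockwise from above: 0 = on, bar along x, white pointer line on top towards +x; 1.4 = off, at its stop, pointer nearly towards +y. Starts at 0 to 0.2. Stays where left; friction 0.12 N m, no spring.
- red_hasp (a joint): Steel tongue, top at z = 100, turning on a vertical pin at x = -50, y = -21; red round stud, 14 diameter, z = 100 to 130, stands on it 42 mm from the pin. Angle in rad, anticlockwise from above: 0 = folded, tongue along +y, stud at (-50, 21); 1.57 = fully out, at its stop, tongue along -x, stud at (-92, -21). Starts at 0 to 0.12. Stays where left; friction 0.05 N m, no spring.
- grey_handle (a joint): Angle in rad of the black handle of the other isolator (same make and size, grey plate, its hasp is fixed), same sense as red_handle. Starts at 0 to 0.2, near on, and is to be left there.

How it is judged:
On the way, in this order (a step that is already met when the one before it is completed fails the run):
1. the red handle is turned to off, with the hasp still folded (value of joint red_handle above 1.2 rad and value of joint red_hasp below 0.4 rad), for 0.2 s.
2. the hasp is swung out with the handle at off (value of joint red_handle above 1.2 rad and value of joint red_hasp above 1.3 rad), for 0.2 s.
At the end, for the whole second after the job is handed in: The red handle is within 0.2 rad (11 degrees) of its off stop, the hasp of the red isolator is within 0.27 rad (15 degrees) of fully out, both at rest, and the black handle is still at on (below 0.4 rad) (all of step 2 and value of joint grey_handle below 0.4 rad and velocity of joint each of red_hasp, red_handle below 0.1 rad/s); the robot touches nothing.
It fails at once if the hasp is swung out before the red handle is off (value of joint red_hasp above 0.5 rad and value of joint red_handle below 1.1 rad).
It fails at once if the black handle of the other isolator is turned (value of joint grey_handle above 0.45 rad).
It also fails if it takes over 45 s, if anything falls off the work surface, if the arm or the gripper's body presses on something with over 40 N, if the wrist force passes 120 N, or if a joint passes its speed limit or range.

## Robot

A 7-joint arm with a two-finger parallel gripper is mounted at the origin on a cart in front of the work surface, level with it; the furniture and walls round the work are solid. World frame = base frame: x ahead of the robot, y to its left, z up, the work surface at z = 0. Lengths are in m, angles in rad, forces in N, time in s.
With the tool pointing down it reaches from about 0.4 to 0.85 m from the base axis. Payload 10.4 kg.
Tool frame: the origin (TCP) lies between the finger pads; the fingertips stand tcp_to_tips ahead of it and the grasp point (between the pads) lies 8 mm behind it (tcp_to_tips is the distance from the TCP to the fingertips, in m); z points along the fingers, y is the line along which they close (so a half turn about z gives the same grasp; the last joint's range is limited). The gripper opens to 85 mm and grips with 20 to 120 N. Pads are 22 mm wide; open, the fingers measure 114 mm over their backs; the gripper's body (76 mm by 85 mm) begins 54 mm behind the grasp point. The pads swing forward as they close: fully open they stand 13 mm farther back than shut.
Start: joints at [-1.23, 0.332, -0.065, 1.46, 0.022, 1.35, -0.088], TCP at [0.222, 0.584, 0.22] pointing down, gripper open.
Joint ranges: [-2.6, 2.6], [-0.5, 2.12], [-1.47, 1.34], [0.16, 2.42], [-1.27, 4.41], [0.06, 2.06], [-2.6, 2.6]. Speed limits (rad/s): [2.22, 2.22, 2.79, 2.79, 3.14, 3.14, 3.14].

## Interface

Orientations are given as a unit quaternion [x, y, z, w].
In Python, from workcell import * gives the robot as it stands.
- The arm moves only by the tool apply_moves, never from a script. Its argument "rows" is a list of rows, each an object of numbers: "x", "y", "z": the shift along the tool's x, y, z in mm; "ax", "ay", "az": the turn, a rotation vector about the tool's x, y, z in degrees; "gripper": the closure, from 0 (fully open) to 1 (shut). A call has 1 to 5 rows; each row shifts and turns the commanded pose from where the row before left it, along the tool's axes as they then stand; what a row does not reach is not made up. A row lasts 1/12 s, in which the tool goes at most 41.7 mm and 7.16 degrees, less where a joint would pass 70% of its speed; a pose out of reach is approached as far as the arm can. A call with a gripper value outside its range is refused whole. The fingers move at their own pace and stop on an object; "newtons" is the grip in N (left out, the last holds). Time passes only in rows, so rows that do not move let the fingers close. It gives the time, the measured TCP pose, the force, the opening and the grip force at its end, in the units of the state.
- get_obs(): the state, without advancing time (a new reading comes with each control period).
- camera(name): name is "scene" or "top" or "wrist"; returns a dict with "color" (420x560x3 uint8, red, green, blue), "fov_y" (degrees; the focal length in pixels is half the picture's height over the tangent of half this angle, whatever the lens; pixels are square), "cx", "cy" (the principal point, pixels), "rvec" (rotation vector, rad) and "tvec" (3), from world to camera coordinates, as OpenCV has them. Camera axes: x right, y down, z forward; pixel columns grow to the right and rows downward; lengths in m; the calibration is good to about 2 mm. The wrist camera is an equidistant fisheye: a pixel r from the principal point sees the ray r / f radians off the axis. A picture is of the moment at which its call begins. There is no depth.
- hand_in(): hands the job in; it is judged then, once.
The state is a dict: "clock": time; "joint_pos": joint angles; "joint_velocities": joint speeds; "tau": joint torques, N m; "position": TCP position; "ee_rot": TCP orientation; "ft_force": force on the tool from outside, world axes, zero at the start; "torque": the same for the moment, N m; "grip_width": opening from 0.0 (shut) to 1.0 (fully open); "grasp_force": force on a finger pad.
Only numpy, scipy, OpenCV 4.12 (cv2) and the standard library are available. Lean on these libraries where they do the work, as an engineer would, in place of code of your own. Each camera call takes 0.05 s, during which the arm holds its last target. There are 200 camera calls.

## Working session

There is one attempt and no reset: what is moved stays moved. The work goes in short steps, Python scripts to look and compute and a tool call to move; the robot and the scene stay as the last step left them, time stands still between calls to the robot, and variables do not carry over. Pictures are saved under pics/ and viewed, at most 10 in all, crops included, and the job is handed in when it is done.

Besides the shell and the picture viewer there is one more tool, called after "Emit:" by a JSON object that holds its "op" and its "data", one argument or row to a line. apply_moves: Moves the arm, as the interface text tells. Its arguments: {"type":"object","properties":{"rows":{"type":"array","items":{"type":"object","properties":{"x":{"type":"number"},"y":{"type":"number"},"z":{"type":"number"},"ax":{"type":"number"},"ay":{"type":"number"},"az":{"type":"number"},"gripper":{"type":"number"}}}},"newtons":{"type":"number"}},"required":["rows"]}

```bash
mkdir -p pics; cat > h.py <<'E'
from workcell import *
import numpy as np, cv2
from scipy.spatial.transform import Rotation as R
def cal(c):
    f=c["color"].shape[0]/2/np.tan(np.radians(c["fov_y"])/2)
    return np.array([[f,0,c["cx"]],[0,f,c["cy"]],[0,0,1.]]),np.array(c["rvec"],float),np.array(c["tvec"],float)
def px2w(c,u,v,z):
    K,r,t=cal(c);Rm=R.from_rotvec(r).as_matrix()
    d=Rm.T@np.linalg.inv(K)@[u,v,1];o=-Rm.T@t
    return o+d*(z-o[2])/d[2]
E
python3 - <<'E'
from h import *
import pickle
D={}
for n in("top","scene"):
    c=camera(n);D[n]=c;cv2.imwrite(f"pics/{n}0.png",c["color"][:,:,::-1])
    print(n,c["fov_y"],c["cx"],c["cy"],c["rvec"],c["tvec"])
pickle.dump(D,open("d0.pkl","wb"))
o=get_obs();print(o); 
try: print(tcp_to_tips)
except Exception as e: print(e)
E
```

```text
top 46.3612446463236 282.4401163171454 204.39518992084578 [ 2.13737651 -2.173311    0.12944468] [0.289157   0.55951776 0.85408106]
scene 55.90997383342592 283.3905527958141 212.67779518113983 [ 2.12315608 -0.65439303  0.35330917] [-0.31338453  0.38300574  0.46335103]
{'clock': 0.1, 'joint_pos': array([-1.22959199,  0.33279463, -0.06473172,  1.46086631,  0.02160433,
        1.34988964, -0.088484  ]), 'joint_velocities': array([-0.00025278, -0.00175568,  0.00179908, -0.00319686, -0.00100864,
       -0.00091078,  0.00132396]), 'tau': array([ 1.09454711e-03, -6.26741338e+01,  4.86365310e-02, -3.92430961e+01,
        1.60571246e-02,  6.86324638e-03, -8.30106970e-07]), 'position': array([0.22225703, 0.58377019, 0.21920006]), 'ee_rot': array([ 1.80868024e-01,  9.83507173e-01, -6.24769222e-04, -8.88807815e-05]), 'ft_force': array([ 0.09034338,  0.96960387, -0.24813632]), 'torque': array([ 0.02128651, -0.00857365, -0.02050701]), 'grasp_force': 0.0, 'grip_width': 0.9981564554090716}
0.011
```

View pics/top0.png

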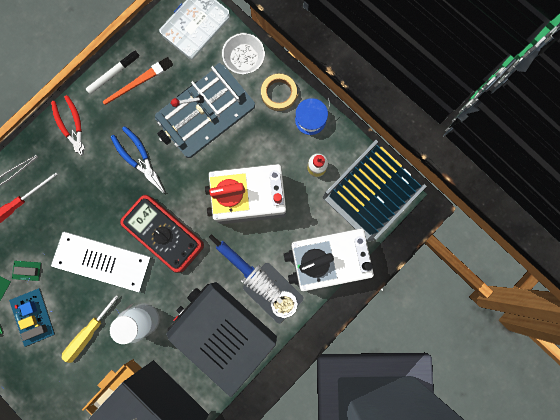

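View pics/scene0.png

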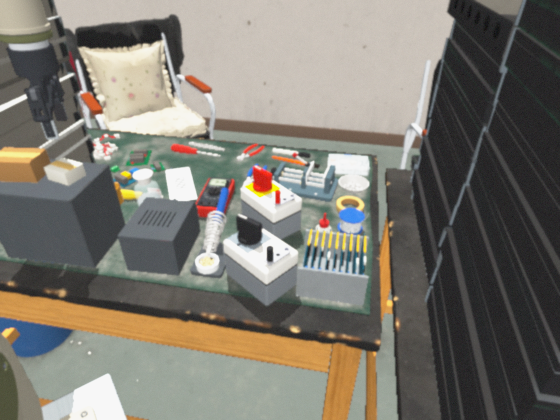

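The top view shows the red isolator at about (247,192), with its handle at (229,193) and its stud at (277,198). The black twin is at (332,260). I'll enlarge the red one.

```bash
python3 - <<'E'
import pickle,cv2
D=pickle.load(open("d0.pkl","rb"))
im=D["top"]["color"][155:230,195:295,::-1]
cv2.imwrite("pics/crop1.png",cv2.resize(im,None,fx=8,fy=8,interpolation=cv2.INTER_CUBIC))
E
```

```text
(no output)
```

View pics/crop1.png

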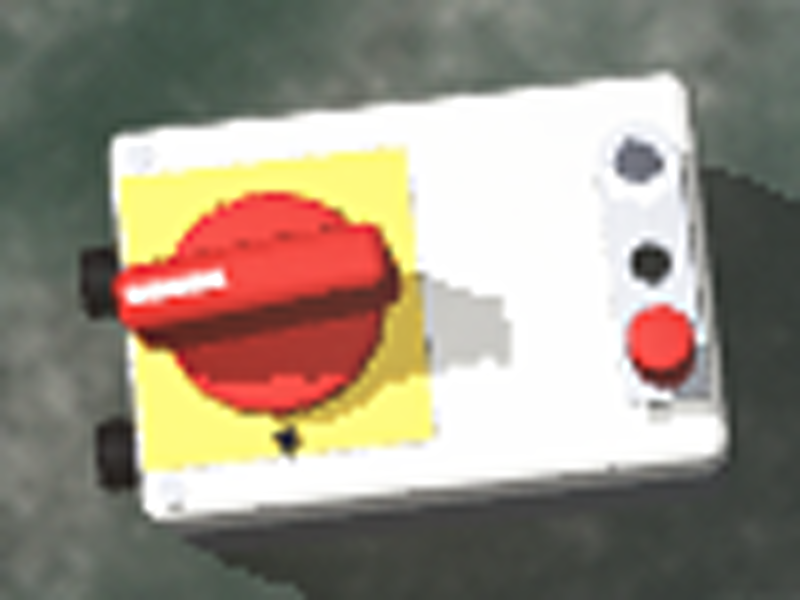

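The crop shows the cover corners near (113,133), (683,75), (728,462) and (146,520). The pin is at (638,160), the stud top at (661,338), and the bar's pointer end at (122,292) with its other end at (383,250).

```bash
cat > m.py <<'E'
from h import *
import pickle
from scipy.optimize import least_squares
c=pickle.load(open("d0.pkl","rb"))["top"]
f=lambda u,v,z:px2w(c,195+(u+.5)/8-.5,155+(v+.5)/8-.5,z)
C=[f(113,133,.09),f(683,75,.09),f(728,462,.09),f(146,520,.09)]
pin=f(638,160,.1);stud=f(661,338,.13);b1=f(118,295,.137);b2=f(380,248,.137)
L=np.array([[63,-42.5],[-63,-42.5],[-63,42.5],[63,42.5],[-50,-21]])/1e3
W=np.array([*C,pin])[:,:2]
def T(p,l): a=p[2];return np.array([[np.cos(a),-np.sin(a)],[np.sin(a),np.cos(a)]])@np.atleast_2d(l).T+p[:2,None]
# determine handedness by best fit
best=min((least_squares(lambda p:(T(p,L*[1,s]).T-W).ravel(),[*W.mean(0),a]) for s in(1,) for a in(0,1.5,3,-1.5)),key=lambda r:r.cost)
p=best.x
if __name__=="__main__":
    print(W,"pose",p,np.degrees(p[2]),"res mm",best.fun.reshape(-1,2)*1e3)
    inv=lambda w:R.from_euler('z',-p[2]).apply(np.append(w[:2]-p[:2],0))[:2]*1e3
    print("pin",inv(pin),"stud",inv(stud),"bar",inv(b1),inv(b2))
    print("axis",T(p,[.03,0]).T,"stud W",stud,"bar ang",np.arctan2(*(inv(b1)-inv(b2))[::-1]))
    print("grey corner etc", px2w(c,320,262,.12), px2w(c,367,266,.13))
E
python3 m.py
```

```text
[[0.61708889 0.40534946]
 [0.62763456 0.28277644]
 [0.54382155 0.27453912]
 [0.53353975 0.39815747]
 [0.60737803 0.29252497]] pose [0.58081583 0.34025421 1.66026824] 95.12636312535716 res mm [[ 0.42772926  1.4502428 ]
 [ 1.14048111 -1.47274435]
 [ 0.29349524 -0.83039974]
 [-0.68313403  1.04725525]
 [-1.17857158 -0.19435396]]
pin [-49.91173187 -22.19122339] stud [-50.81625944  20.42289306] bar [57.05567309  1.07676668] [ 3.62860347 -2.84628369]
axis [[0.57813525 0.37013421]] stud W [0.56501519 0.28781637 0.13      ] bar ang 0.073296598243767
grey corner etc [0.45889369 0.22037474 0.12      ] [0.45127932 0.14640126 0.13      ]
```

Emit:
{"op": "apply_moves", "data": {
  "rows": [
    {"x": -40, "y": -7},
    {"x": -40, "y": -7},
    {"x": -40, "y": -7},
    {"x": -40, "y": -7},
    {"x": -40, "y": -7}
  ]
}}

```text
invalid input at $.rows[0]: expected keys x, y, z, ax, ay, az, gripper
```

Emit:
{"op": "apply_moves", "data": {
  "rows": [
    {"x": -40, "y": -7},
    {"x": -40, "y": -7},
    {"x": -40, "y": -7},
    {"x": -40, "y": -7},
    {"x": -40, "y": -7}
  ]
}}

```text
invalid input at $.rows[0]: expected keys x, y, z, ax, ay, az, gripper
```

Emit:
{"op": "apply_moves", "data": {
  "rows": [
    {"az": 7},
    {"az": 7},
    {"az": 7},
    {"az": 7},
    {"az": 7}
  ]
}}

```text
invalid input at $.rows[0]: expected keys x, y, z, ax, ay, az, gripper
```

Emit:
{"op": "apply_moves", "data": {
  "rows": [
    {"az": 7},
    {"az": 7},
    {"az": 7},
    {"az": 4},
    {}
  ]
}}

```text
invalid input at $.rows[0]: expected keys x, y, z, ax, ay, az, gripper
```

```bash
cat > st.py <<'E'
from m import *
import sys
# usage: st.py lx ly z(mm, isolator frame): shift in tool axes
o=get_obs();q=R.from_quat(o["ee_rot"])
lx,ly,z=[float(a)/1e3 for a in sys.argv[1:4]]
g=np.append(T(p,[lx,ly]).ravel(),z)
X=q.as_matrix()
print("clk",o["clock"],"pos",o["position"].round(4),"local",(R.from_euler('z',-p[2]).apply(o["position"]-[p[0],p[1],0])*1e3).round(1),"shift",((X.T@(g-o["position"]))*1e3).round(1))
print("toolx ang local",np.degrees(np.arctan2(X[1,0],X[0,0])-p[2]),"tooly local",np.degrees(np.arctan2(X[1,1],X[0,1])-p[2]),"tilt z",X[:,2].round(4))
print("j",o["joint_pos"].round(2),"F",o["ft_force"].round(1),"w",o["grip_width"])
E
python3 st.py 30 0 118
```

```text
clk 0.1 pos [0.2223 0.5838 0.2192] local [274.6 335.4 219.2] shift [-408.6  -72.9  101.3]
toolx ang local 64.03298693290523 tooly local -25.96701676449612 tilt z [-4.0e-04 -1.2e-03 -1.0e+00]
j [-1.23  0.33 -0.06  1.46  0.02  1.35 -0.09] F [ 0.1  1.  -0.2] w 0.9981564554090716
```

Emit:
{"op": "apply_moves", "data": {
  "rows": [
    {"x": -40, "y": -7, "z": 0, "ax": 0, "ay": 0, "az": 0, "gripper": 0},
    {"x": -40, "y": -7, "z": 0, "ax": 0, "ay": 0, "az": 0, "gripper": 0},
    {"x": -40, "y": -7, "z": 0, "ax": 0, "ay": 0, "az": 0, "gripper": 0},
    {"x": -40, "y": -7, "z": 0, "ax": 0, "ay": 0, "az": 0, "gripper": 0},
    {"x": -40, "y": -7, "z": 0, "ax": 0, "ay": 0, "az": 0, "gripper": 0}
  ]
}}

```text
clock: 0.52
position: [0.3982, 0.4788, 0.2197]
ee_rot: [0.181, 0.984, -0.0, -0.0]
ft_force: [0.9, 1.2, 0.2]
grip_width: 0.994
grasp_force: 0.0
```

Emit:
{"op": "apply_moves", "data": {
  "rows": [
    {"x": -40, "y": -7, "z": 0, "ax": 0, "ay": 0, "az": 0, "gripper": 0},
    {"x": -40, "y": -7, "z": 0, "ax": 0, "ay": 0, "az": 0, "gripper": 0},
    {"x": -40, "y": -7, "z": 0, "ax": 0, "ay": 0, "az": 0, "gripper": 0},
    {"x": -40, "y": -7, "z": 0, "ax": 0, "ay": 0, "az": 0, "gripper": 0},
    {"x": -40, "y": -7, "z": 0, "ax": 0, "ay": 0, "az": 0, "gripper": 0}
  ]
}}

```text
clock: 0.93
position: [0.5726, 0.375, 0.2196]
ee_rot: [0.181, 0.984, -0.0, -0.0]
ft_force: [0.5, -0.6, 0.2]
grip_width: 0.998
grasp_force: 0.0
```

Emit:
{"op": "apply_moves", "data": {
  "rows": [
    {"x": 0, "y": 0, "z": 0, "ax": 0, "ay": 0, "az": 7, "gripper": 0},
    {"x": 0, "y": 0, "z": 0, "ax": 0, "ay": 0, "az": 7, "gripper": 0},
    {"x": 0, "y": 0, "z": 0, "ax": 0, "ay": 0, "az": 7, "gripper": 0},
    {"x": 0, "y": 0, "z": 0, "ax": 0, "ay": 0, "az": 7, "gripper": 0},
    {"x": 0, "y": 0, "z": 0, "ax": 0, "ay": 0, "az": 7, "gripper": 0}
  ]
}}

```text
clock: 1.35
position: [0.5711, 0.3762, 0.2193]
ee_rot: [0.471, 0.882, -0.0, -0.0]
ft_force: [-0.4, 0.3, 0.2]
grip_width: 1.001
grasp_force: 0.0
```

Emit:
{"op": "apply_moves", "data": {
  "rows": [
    {"x": 0, "y": 0, "z": 0, "ax": 0, "ay": 0, "az": 7, "gripper": 0},
    {"x": 0, "y": 0, "z": 0, "ax": 0, "ay": 0, "az": 7, "gripper": 0},
    {"x": 0, "y": 0, "z": 0, "ax": 0, "ay": 0, "az": 7, "gripper": 0},
    {"x": 0, "y": 0, "z": 0, "ax": 0, "ay": 0, "az": 4, "gripper": 0},
    {"x": 0, "y": 0, "z": 0, "ax": 0, "ay": 0, "az": 0, "gripper": 0}
  ]
}}

```text
clock: 1.77
position: [0.571, 0.3764, 0.2194]
ee_rot: [0.65, 0.76, -0.0, -0.0]
ft_force: [0.3, -0.0, -0.7]
grip_width: 1.003
grasp_force: 0.0
```

```bash
python3 st.py 30 0 118
```

```text
clk 1.7667 pos [0.571  0.3764 0.2194] local [ 36.9   6.5 219.4] shift [ -7.2   6.1 101.4]
toolx ang local 3.850468243244428 tooly local -86.14955295838945 tilt z [-6.e-04 -6.e-04 -1.e+00]
j [-0.86  0.47  0.3   1.3  -0.14  1.39 -0.4 ] F [ 0.3 -0.  -0.7] w 1.0031805702546237
```

Emit:
{"op": "apply_moves", "data": {
  "rows": [
    {"x": -7, "y": 6, "z": 0, "ax": 0, "ay": 0, "az": 0, "gripper": 0},
    {"x": 0, "y": 0, "z": 35, "ax": 0, "ay": 0, "az": 0, "gripper": 0},
    {"x": 0, "y": 0, "z": 35, "ax": 0, "ay": 0, "az": 0, "gripper": 0},
    {"x": 0, "y": 0, "z": 30, "ax": 0, "ay": 0, "az": 0, "gripper": 0},
    {"x": 0, "y": 0, "z": 0, "ax": 0, "ay": 0, "az": 0, "gripper": 0}
  ]
}}

```text
clock: 2.18
position: [0.5756, 0.3678, 0.1128]
ee_rot: [0.648, 0.762, -0.005, -0.001]
ft_force: [0.1, 0.2, -1.3]
grip_width: 1.004
grasp_force: 0.0
```

Emit:
{"op": "apply_moves", "data": {
  "rows": [
    {"x": 0, "y": 0, "z": 0, "ax": 0, "ay": 0, "az": 0, "gripper": 1},
    {"x": 0, "y": 0, "z": 0, "ax": 0, "ay": 0, "az": 0, "gripper": 1},
    {"x": 0, "y": 0, "z": 0, "ax": 0, "ay": 0, "az": 0, "gripper": 1},
    {"x": 0, "y": 0, "z": 0, "ax": 0, "ay": 0, "az": 0, "gripper": 1},
    {"x": 0, "y": 0, "z": 0, "ax": 0, "ay": 0, "az": 0, "gripper": 1}
  ],
  "newtons": 30
}}

```text
clock: 2.6
position: [0.579, 0.3708, 0.1216]
ee_rot: [0.648, 0.761, 0.001, 0.0]
ft_force: [0.3, -0.7, 0.1]
grip_width: 0.302
grasp_force: 0.0
```

Emit:
{"op": "apply_moves", "data": {
  "rows": [
    {"x": 0, "y": 0, "z": 0, "ax": 0, "ay": 0, "az": 0, "gripper": 1},
    {"x": 0, "y": 0, "z": 0, "ax": 0, "ay": 0, "az": 0, "gripper": 1},
    {"x": 0, "y": 0, "z": 0, "ax": 0, "ay": 0, "az": 0, "gripper": 1},
    {"x": 0, "y": 0, "z": 0, "ax": 0, "ay": 0, "az": 0, "gripper": 1}
  ]
}}

```text
clock: 2.93
position: [0.5777, 0.3706, 0.1211]
ee_rot: [0.648, 0.761, -0.0, -0.0]
ft_force: [-5.2, -1.4, 7.4]
grip_width: 0.149
grasp_force: 31.9
```

```bash
python3 st.py 30 0 118
```

```text
clk 2.9333 pos [0.5777 0.3706 0.1211] local [ 30.5   0.4 121.1] shift [-0.5  0.3  3.1]
toolx ang local 4.063279738161988 tooly local -85.93669715941887 tilt z [-9.e-04  4.e-04 -1.e+00]
j [-0.84  0.54  0.29  1.41 -0.16  1.21 -0.37] F [-5.2 -1.4  7.4] w 0.1486259935990468
```

Emit:
{"op": "apply_moves", "data": {
  "rows": [
    {"x": 0, "y": 0, "z": 0, "ax": 0, "ay": 0, "az": -5, "gripper": 1},
    {"x": 0, "y": 0, "z": 0, "ax": 0, "ay": 0, "az": -5, "gripper": 1},
    {"x": 0, "y": 0, "z": 0, "ax": 0, "ay": 0, "az": -5, "gripper": 1},
    {"x": 0, "y": 0, "z": 0, "ax": 0, "ay": 0, "az": -5, "gripper": 1},
    {"x": 0, "y": 0, "z": 0, "ax": 0, "ay": 0, "az": -5, "gripper": 1}
  ],
  "newtons": 50
}}

```text
clock: 3.35
position: [0.5774, 0.3705, 0.1212]
ee_rot: [0.466, 0.885, -0.0, -0.001]
ft_force: [-7.4, -3.5, 8.9]
grip_width: 0.14
grasp_force: 52.1
```

Emit:
{"op": "apply_moves", "data": {
  "rows": [
    {"x": 0, "y": 0, "z": 0, "ax": 0, "ay": 0, "az": -5, "gripper": 1},
    {"x": 0, "y": 0, "z": 0, "ax": 0, "ay": 0, "az": -5, "gripper": 1},
    {"x": 0, "y": 0, "z": 0, "ax": 0, "ay": 0, "az": -5, "gripper": 1},
    {"x": 0, "y": 0, "z": 0, "ax": 0, "ay": 0, "az": -5, "gripper": 1},
    {"x": 0, "y": 0, "z": 0, "ax": 0, "ay": 0, "az": -5, "gripper": 1}
  ]
}}

```text
clock: 3.77
position: [0.5771, 0.3703, 0.1212]
ee_rot: [0.264, 0.965, -0.0, -0.001]
ft_force: [-9.4, -4.4, 10.0]
grip_width: 0.14
grasp_force: 52.2
```

```bash
python3 st.py 30 0 121
```

```text
clk 3.7667 pos [0.5771 0.3703 0.1212] local [ 30.2   1.  121.2] shift [-0.9  0.4  0.2]
toolx ang local 54.29016947583556 tooly local -35.70970115520068 tilt z [-2.1e-03 -4.0e-04 -1.0e+00]
j [-0.72  0.53  0.13  1.41 -0.07  1.21  0.44] F [-9.4 -4.4 10. ] w 0.1397726791123287
```

Emit:
{"op": "apply_moves", "data": {
  "rows": [
    {"x": 0, "y": 0, "z": 0, "ax": 0, "ay": 0, "az": -6, "gripper": 1},
    {"x": 0, "y": 0, "z": 0, "ax": 0, "ay": 0, "az": -6, "gripper": 1},
    {"x": 0, "y": 0, "z": 0, "ax": 0, "ay": 0, "az": -6, "gripper": 1},
    {"x": 0, "y": 0, "z": 0, "ax": 0, "ay": 0, "az": -6, "gripper": 1},
    {"x": 0, "y": 0, "z": 0, "ax": 0, "ay": 0, "az": -3, "gripper": 1}
  ]
}}

```text
clock: 4.18
position: [0.577, 0.3699, 0.1212]
ee_rot: [0.031, 1.0, -0.001, -0.001]
ft_force: [-10.3, -5.6, 10.9]
grip_width: 0.142
grasp_force: 52.6
```

Emit:
{"op": "apply_moves", "data": {
  "rows": [
    {"x": 0, "y": 0, "z": 0, "ax": 0, "ay": 0, "az": 0, "gripper": 1},
    {"x": 0, "y": 0, "z": 0, "ax": 0, "ay": 0, "az": 0, "gripper": 1},
    {"x": 0, "y": 0, "z": 0, "ax": 0, "ay": 0, "az": 0, "gripper": 1}
  ]
}}

```text
clock: 4.43
position: [0.577, 0.3699, 0.1212]
ee_rot: [0.034, 0.999, -0.0, -0.001]
ft_force: [-10.7, -6.4, 11.2]
grip_width: 0.142
grasp_force: 52.4
```

```bash
python3 st.py 30 0 121; python3 -c "
from workcell import *;print(get_obs()['torque'])"
```

```text
clk 4.4333 pos [0.577  0.3699 0.1212] local [ 29.9   1.2 121.2] shift [-1.2  0.3  0.2]
toolx ang local 81.02691054976702 tooly local -8.972933825764825 tilt z [-2.6e-03 -9.0e-04 -1.0e+00]
j [-0.66  0.53  0.04  1.4  -0.02  1.22  0.88] F [-10.7  -6.4  11.2] w 0.14167980606296007
[-1.26717603  2.34164336 -0.16382397]
```

Emit:
{"op": "apply_moves", "data": {
  "rows": [
    {"x": 0, "y": 0, "z": 0, "ax": 0, "ay": 0, "az": 0, "gripper": 0.45},
    {"x": 0, "y": 0, "z": 0, "ax": 0, "ay": 0, "az": 0, "gripper": 0.45},
    {"x": 0, "y": 0, "z": 0, "ax": 0, "ay": 0, "az": 0, "gripper": 0.45},
    {"x": 0, "y": 0, "z": -25, "ax": 0, "ay": 0, "az": 0, "gripper": 0.45},
    {"x": 0, "y": 0, "z": -30, "ax": 0, "ay": 0, "az": 0, "gripper": 0.45}
  ],
  "newtons": 30
}}

```text
clock: 4.85
position: [0.5771, 0.3696, 0.1729]
ee_rot: [0.033, 0.999, -0.002, -0.002]
ft_force: [1.0, 0.0, 0.4]
grip_width: 0.548
grasp_force: 0.0
```

Emit:
{"op": "apply_moves", "data": {
  "rows": [
    {"x": 0, "y": -20, "z": 0, "ax": 0, "ay": 0, "az": 0, "gripper": 0.45},
    {"x": 0, "y": -20, "z": 0, "ax": 0, "ay": 0, "az": 0, "gripper": 0.45},
    {"x": 0, "y": -20, "z": 0, "ax": 0, "ay": 0, "az": 0, "gripper": 0.45},
    {"x": 0, "y": -20, "z": 0, "ax": 0, "ay": 0, "az": 0, "gripper": 0.45},
    {"x": 0, "y": 0, "z": 0, "ax": 0, "ay": 0, "az": 7, "gripper": 0.45}
  ]
}}

```text
clock: 5.27
position: [0.5743, 0.2855, 0.1754]
ee_rot: [0.096, 0.995, -0.001, 0.001]
ft_force: [0.5, -0.4, -0.5]
grip_width: 0.548
grasp_force: 0.0
```

Emit:
{"op": "apply_moves", "data": {
  "rows": [
    {"x": 0, "y": 0, "z": 0, "ax": 0, "ay": 0, "az": 7, "gripper": 0.45},
    {"x": 0, "y": 0, "z": 0, "ax": 0, "ay": 0, "az": 7, "gripper": 0.45},
    {"x": 0, "y": 0, "z": 0, "ax": 0, "ay": 0, "az": 7, "gripper": 0.45},
    {"x": 0, "y": 0, "z": 0, "ax": 0, "ay": 0, "az": 7, "gripper": 0.45},
    {"x": 0, "y": 0, "z": 0, "ax": 0, "ay": 0, "az": 7, "gripper": 0.45}
  ]
}}

```text
clock: 5.68
position: [0.5731, 0.2907, 0.175]
ee_rot: [0.392, 0.92, 0.0, 0.0]
ft_force: [0.5, 0.2, 0.7]
grip_width: 0.551
grasp_force: 0.0
```

```bash
python3 st.py -50.5 20.5 121; python3 - <<'E'
from h import *
import pickle
c=camera("top");pickle.dump(c,open("d1.pkl","wb"))
cv2.imwrite("pics/crop2.png",cv2.resize(c["color"][130:250,170:330,::-1],None,fx=5,fy=5,interpolation=cv2.INTER_CUBIC))
E
```

```text
clk 5.6833 pos [0.5731 0.2907 0.175 ] local [-48.7  12.1 175. ] shift [ 3.9 -7.7 54. ]
toolx ang local 38.68535446415944 tooly local -51.314642853932355 tilt z [ 4.e-04  2.e-04 -1.e+00]
j [-0.67  0.39  0.18  1.48 -0.07  1.27  0.27] F [0.5 0.2 0.7] w 0.5508716350616469
```

View pics/crop2.png

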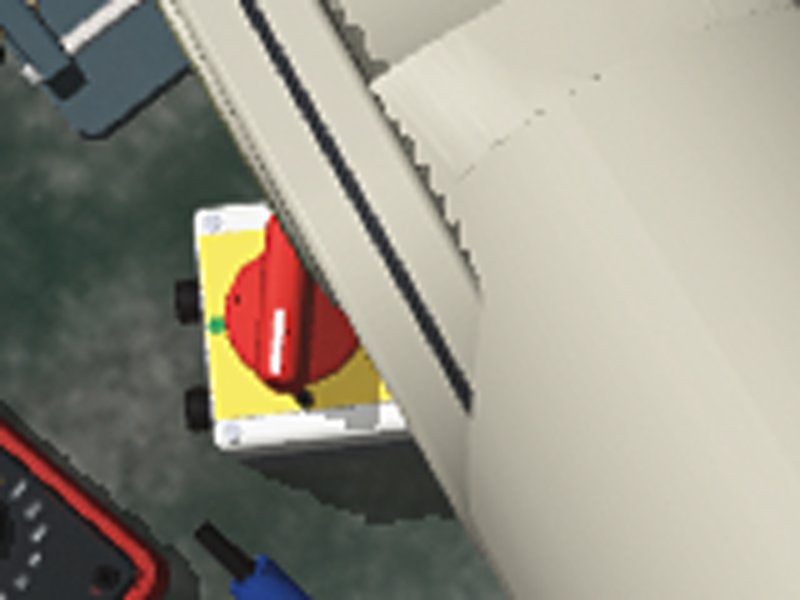

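The handle bar is now at off, with its pointer at (278,340) towards +y. Next I'll grasp the stud.

Emit:
{"op": "apply_moves", "data": {
  "rows": [
    {"x": 4, "y": -8, "z": 0, "ax": 0, "ay": 0, "az": 0, "gripper": 0.45},
    {"x": 0, "y": 0, "z": 0, "ax": 0, "ay": 0, "az": 0, "gripper": 0.45},
    {"x": 0, "y": 0, "z": 30, "ax": 0, "ay": 0, "az": 0, "gripper": 0.45},
    {"x": 0, "y": 0, "z": 24, "ax": 0, "ay": 0, "az": 0, "gripper": 0.45},
    {"x": 0, "y": 0, "z": 0, "ax": 0, "ay": 0, "az": 0, "gripper": 0.45}
  ]
}}

```text
clock: 6.15
position: [0.5622, 0.2867, 0.1161]
ee_rot: [0.388, 0.922, -0.003, -0.002]
ft_force: [-0.4, -0.9, -1.0]
grip_width: 0.548
grasp_force: 0.0
```

Emit:
{"op": "apply_moves", "data": {
  "rows": [
    {"x": 0, "y": 0, "z": 0, "ax": 0, "ay": 0, "az": 0, "gripper": 1},
    {"x": 0, "y": 0, "z": 0, "ax": 0, "ay": 0, "az": 0, "gripper": 1},
    {"x": 0, "y": 0, "z": 0, "ax": 0, "ay": 0, "az": 0, "gripper": 1},
    {"x": 0, "y": 0, "z": 0, "ax": 0, "ay": 0, "az": 0, "gripper": 1},
    {"x": 0, "y": 0, "z": 0, "ax": 0, "ay": 0, "az": 0, "gripper": 1}
  ],
  "newtons": 30
}}

```text
clock: 6.57
position: [0.565, 0.2882, 0.1221]
ee_rot: [0.389, 0.921, 0.001, 0.0]
ft_force: [0.5, 1.0, -0.6]
grip_width: -0.001
grasp_force: 0.0
```

```bash
cat > arc.py <<'E'
import sys;sys.argv=["",-50,-21,121]
from st import *
th0=np.arctan2(20.5+21,.5) # stud dir at start (local)
loc=R.from_euler('z',-p[2]).apply(o["position"]-[p[0],p[1],0])[:2]*1e3
v=loc-[-50,-21];print("hasp angle",np.degrees(np.arctan2(v[1],v[0]))-90,"r",np.hypot(*v))
d=np.radians(6);a=np.arctan2(v[1],v[0])
# constant per-row move along arc, in tool axes before the row (tool turns with it)
dl=42*np.array([np.cos(a+d)-np.cos(a),np.sin(a+d)-np.sin(a)])
w=R.from_euler('z',p[2]).apply([*dl,0]);print("per 6deg row",X.T@w)
E
python3 arc.py
```

```text
clk 6.5667 pos [0.565  0.2882 0.1221] local [-50.4  20.4 122.1] shift [-25.8  32.4   1.1]
toolx ang local 39.043331918875445 tooly local -50.956642256859666 tilt z [ 0.0014  0.001  -1.    ]
j [-0.67  0.42  0.17  1.57 -0.07  1.16  0.28] F [ 0.5  1.  -0.6] w -0.0005634085188527346
hasp angle 0.5981734157244176 r 41.43304971889608
per 6deg row [-3.58147297e+00 -2.54946915e+00 -3.40220156e-03]
```

```bash
python3 - <<'E'
from h import *
ims=[]
a=camera("wrist")["color"];b=camera("scene")["color"][140:270,190:330]
b=cv2.resize(b,(452,420),interpolation=cv2.INTER_CUBIC)
im=cv2.resize(np.hstack([a,b]),(800,332));im=np.vstack([im]);cv2.imwrite("pics/w1.png",im[:,:,::-1])
E
```

```text
(no output)
```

View pics/w1.png

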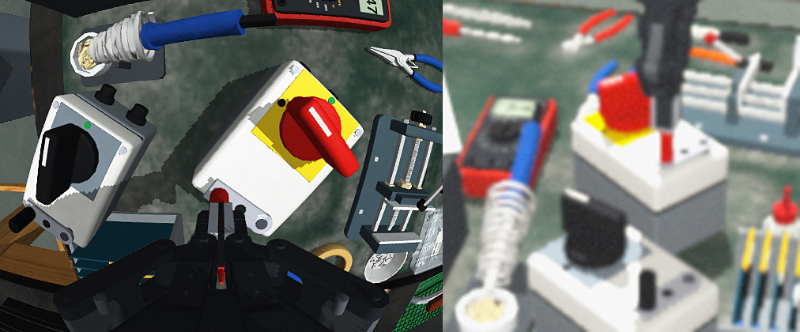

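```bash
cat > wr.py <<'E'
from m import *
c=camera("wrist");K,r,t=cal(c);Rm=R.from_rotvec(r).as_matrix();f=K[0,0]
im=c["color"].copy();s=4
def proj(P):
    q=Rm@P+t;th=np.arctan2(np.hypot(q[0],q[1]),q[2]);h=np.hypot(q[0],q[1])
    return np.array([c["cx"],c["cy"]])+f*th*q[:2]/h
crop=im[205:355,180:380];crop=cv2.resize(crop,None,fx=4,fy=4,interpolation=cv2.INTER_CUBIC)
for l,z,col in (([-.0505,.0205],.13,(0,255,0)),([-.0505,.0205],.1,(0,255,255)),([-.05,-.021],.1,(255,0,255))):
    u=proj(np.append(T(p,l).ravel(),z));print(u)
    cv2.circle(crop,tuple(int(v) for v in ((u-[180,205])*4)),5,col,2)
cv2.imwrite("pics/w2.png",crop[:,:,::-1])
E
python3 wr.py
```

```text
[279.47191559 267.36071206]
[279.40409991 243.2796057 ]
[330.96717303 280.08111681]
```

View pics/w2.png

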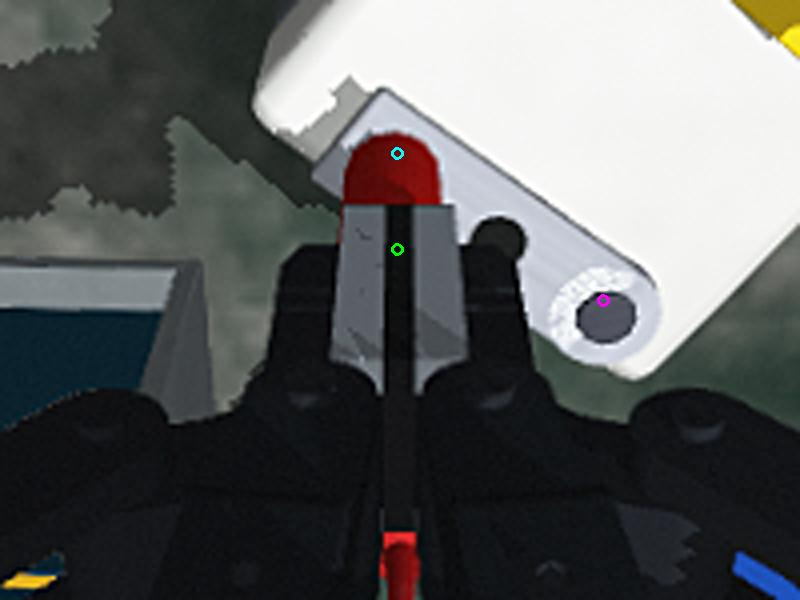

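```bash
python3 - <<'E'
from m import *
c=camera("scene");K,r,t=cal(c)
pts=np.array([np.append(T(p,[-.0505,.0205]).ravel(),z) for z in (.1,.13)]+[get_obs()["position"]])
u=cv2.projectPoints(pts,r,t,K,None)[0][:,0];print(u)
x0,y0=[int(v)-30 for v in u[0]];y0-=15
cr=cv2.resize(c["color"][y0:y0+60,x0:x0+60],None,fx=6,fy=6,interpolation=cv2.INTER_CUBIC)
for q,col in zip(u,((0,255,255),(0,255,0),(255,0,255))):cv2.circle(cr,tuple(int(v*6) for v in q-[x0,y0]),4,col,2)
cv2.imwrite("pics/s1.png",cr[:,:,::-1])
E
```

```text
[[278.1082936  202.30305961]
 [278.20767641 190.67235074]
 [278.07943024 194.200187  ]]
```

Emit:
{"op": "apply_moves", "data": {
  "rows": [
    {"x": 0, "y": 0, "z": -20, "ax": 0, "ay": 0, "az": 0, "gripper": 1},
    {"x": 0, "y": 0, "z": -30, "ax": 0, "ay": 0, "az": 0, "gripper": 1},
    {"x": 0, "y": 0, "z": 0, "ax": 0, "ay": 0, "az": 0, "gripper": 1},
    {"x": 0, "y": 0, "z": 0, "ax": 0, "ay": 0, "az": 0, "gripper": 1}
  ]
}}

```text
clock: 7.1
position: [0.5654, 0.2884, 0.1729]
ee_rot: [0.389, 0.921, 0.002, 0.001]
ft_force: [-1.1, -0.5, -1.5]
grip_width: 0.001
grasp_force: 0.0
```

```bash
python3 wr.py; python3 - <<'E'
import cv2,numpy as np
a=cv2.imread("pics/s1.png");b=cv2.imread("pics/w2.png")
a=cv2.resize(a,(360,360));b=cv2.resize(b,(440,330));k=np.zeros((360,800,3),np.uint8);k[:,:360]=a;k[:330,360:]=b
cv2.imwrite("pics/k1.png",k)
E
```

```text
[277.97884317 229.43122778]
[277.98900236 214.39127146]
[320.12950046 245.83267178]
```

View pics/k1.png

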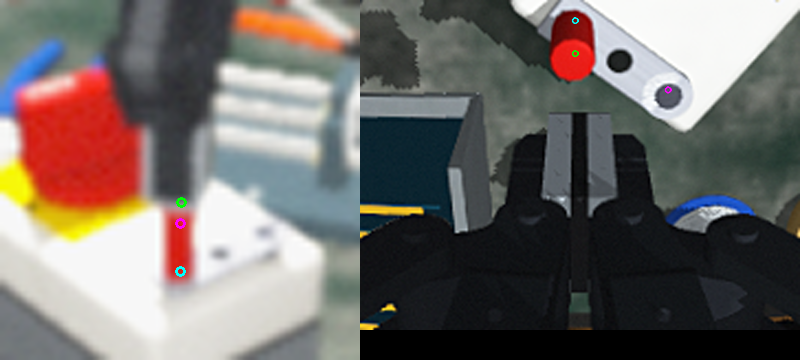

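```bash
python3 - <<'E' | tail -20
from wr import *
o=get_obs();X=R.from_quat(o["ee_rot"]).as_matrix()
cam=-Rm.T@t;print("cam in tool mm",X.T@(cam-o["position"])*1e3, "axis in tool",X.T@Rm[2])
for dx in (-11,0,11):
  for dz in (-8,0,11): print(dx,dz,proj(o["position"]+X@[dx/1e3,0,dz/1e3]).round(1))
E
```

```text
[279.37461174 230.7576504 ]
[279.32012058 215.49994443]
[321.62007799 247.09682677]
cam in tool mm [  78.83017954    0.28141505 -155.40880298] axis in tool [-0.31153598  0.00179514  0.95023266]
-11 -8 [278.1 283.9]
-11 0 [278.1 276.4]
-11 11 [278.2 266.9]
0 -8 [278.1 265.6]
0 0 [278.1 258.6]
0 11 [278.2 249.8]
11 -8 [278.1 246.2]
11 0 [278.1 239.8]
11 11 [278.2 231.8]
```

The stud still stands at its expected place, at (572,58). The fingers seem to have closed just over its top: in the scene view the tips are at the stud-top level. I'll reopen them narrowly and go deeper.

Emit:
{"op": "apply_moves", "data": {
  "rows": [
    {"x": 0, "y": 0, "z": 0, "ax": 0, "ay": 0, "az": 0, "gripper": 0.6},
    {"x": 0, "y": 0, "z": 0, "ax": 0, "ay": 0, "az": 0, "gripper": 0.6},
    {"x": 0, "y": 0, "z": 0, "ax": 0, "ay": 0, "az": 0, "gripper": 0.6},
    {"x": 0, "y": 0, "z": 30, "ax": 0, "ay": 0, "az": 0, "gripper": 0.6},
    {"x": 0, "y": 0, "z": 15, "ax": 0, "ay": 0, "az": 0, "gripper": 0.6}
  ]
}}

```text
clock: 7.62
position: [0.564, 0.2877, 0.1239]
ee_rot: [0.389, 0.921, -0.0, -0.0]
ft_force: [-0.2, -0.2, -1.0]
grip_width: 0.397
grasp_force: 0.0
```

Emit:
{"op": "apply_moves", "data": {
  "rows": [
    {"x": 0, "y": 0, "z": 7, "ax": 0, "ay": 0, "az": 0, "gripper": 0.6},
    {"x": 0, "y": 0, "z": 7, "ax": 0, "ay": 0, "az": 0, "gripper": 0.6},
    {"x": 0, "y": 0, "z": 0, "ax": 0, "ay": 0, "az": 0, "gripper": 0.6},
    {"x": 0, "y": 0, "z": 0, "ax": 0, "ay": 0, "az": 0, "gripper": 0.6}
  ]
}}

```text
clock: 7.95
position: [0.5647, 0.2881, 0.1124]
ee_rot: [0.389, 0.921, 0.0, 0.0]
ft_force: [-0.5, -0.4, -0.2]
grip_width: 0.4
grasp_force: 0.0
```

Emit:
{"op": "apply_moves", "data": {
  "rows": [
    {"x": 0, "y": 0, "z": 0, "ax": 0, "ay": 0, "az": 0, "gripper": 1},
    {"x": 0, "y": 0, "z": 0, "ax": 0, "ay": 0, "az": 0, "gripper": 1},
    {"x": 0, "y": 0, "z": 0, "ax": 0, "ay": 0, "az": 0, "gripper": 1},
    {"x": 0, "y": 0, "z": 0, "ax": 0, "ay": 0, "az": 0, "gripper": 1},
    {"x": 0, "y": 0, "z": 0, "ax": 0, "ay": 0, "az": 0, "gripper": 1}
  ]
}}

```text
clock: 8.37
position: [0.5642, 0.288, 0.113]
ee_rot: [0.389, 0.921, 0.0, -0.0]
ft_force: [-4.8, -1.3, 5.7]
grip_width: 0.14
grasp_force: 29.3
```

```bash
python3 arc.py
```

```text
clk 8.3667 pos [0.5642 0.288  0.113 ] local [-50.6  21.2 113. ] shift [-26.1  33.1  -8. ]
toolx ang local 39.029566916286576 tooly local -50.970438028517925 tilt z [-2.e-04  5.e-04 -1.e+00]
j [-0.67  0.42  0.17  1.58 -0.08  1.15  0.28] F [-4.8 -1.3  5.7] w 0.14037010296040286
hasp angle 0.7919778412021827 r 42.2008481107679
per 6deg row [-3.59068537e+00 -2.53647933e+00 -2.07859185e-03]
```

Emit:
{"op": "apply_moves", "data": {
  "rows": [
    {"x": -3.6, "y": -2.5, "z": 0, "ax": 0, "ay": 0, "az": -6, "gripper": 1},
    {"x": -3.6, "y": -2.5, "z": 0, "ax": 0, "ay": 0, "az": -6, "gripper": 1},
    {"x": -3.6, "y": -2.5, "z": 0, "ax": 0, "ay": 0, "az": -6, "gripper": 1},
    {"x": -3.6, "y": -2.5, "z": 0, "ax": 0, "ay": 0, "az": -6, "gripper": 1},
    {"x": -3.6, "y": -2.5, "z": 0, "ax": 0, "ay": 0, "az": -6, "gripper": 1}
  ]
}}

```text
clock: 8.78
position: [0.5721, 0.2672, 0.113]
ee_rot: [0.135, 0.991, -0.0, -0.0]
ft_force: [-6.5, -2.9, 6.4]
grip_width: 0.137
grasp_force: 29.4
```

```bash
python3 arc.py
```

```text
clk 8.7833 pos [0.5721 0.2672 0.113 ] local [-72.   15.3 113. ] shift [-26.2  33.4  -8. ]
toolx ang local 69.31608134456239 tooly local -20.683910918088763 tilt z [-5.e-04 -2.e-04 -1.e+00]
j [-0.58  0.42  0.09  1.58 -0.04  1.15  0.82] F [-6.5 -2.9  6.4] w 0.13652899697830972
hasp angle 31.22233867333658 r 42.39443509584477
per 6deg row [-3.59704214e+00 -2.52745731e+00 -7.26337377e-04]
```

Emit:
{"op": "apply_moves", "data": {
  "rows": [
    {"x": -3.6, "y": -2.5, "z": 0, "ax": 0, "ay": 0, "az": -6, "gripper": 1},
    {"x": -3.6, "y": -2.5, "z": 0, "ax": 0, "ay": 0, "az": -6, "gripper": 1},
    {"x": -3.6, "y": -2.5, "z": 0, "ax": 0, "ay": 0, "az": -6, "gripper": 1},
    {"x": -3.6, "y": -2.5, "z": 0, "ax": 0, "ay": 0, "az": -6, "gripper": 1},
    {"x": -3.6, "y": -2.5, "z": 0, "ax": 0, "ay": 0, "az": -6, "gripper": 1}
  ]
}}

```text
clock: 9.2
position: [0.5896, 0.2531, 0.113]
ee_rot: [-0.125, 0.992, -0.0, 0.0]
ft_force: [-4.3, -2.8, 4.8]
grip_width: 0.139
grasp_force: 29.3
```

Emit:
{"op": "apply_moves", "data": {
  "rows": [
    {"x": -3.6, "y": -2.5, "z": 0, "ax": 0, "ay": 0, "az": -6, "gripper": 1},
    {"x": -3.6, "y": -2.5, "z": 0, "ax": 0, "ay": 0, "az": -6, "gripper": 1},
    {"x": -3.6, "y": -2.5, "z": 0, "ax": 0, "ay": 0, "az": -6, "gripper": 1},
    {"x": -3.6, "y": -2.5, "z": 0, "ax": 0, "ay": 0, "az": -6, "gripper": 1},
    {"x": -3.0, "y": -2.1, "z": 0, "ax": 0, "ay": 0, "az": -5, "gripper": 1}
  ]
}}

```text
clock: 9.62
position: [0.6106, 0.2499, 0.113]
ee_rot: [-0.37, 0.929, -0.0, 0.0]
ft_force: [-15.2, -6.1, 7.8]
grip_width: 0.137
grasp_force: 29.6
```

Emit:
{"op": "apply_moves", "data": {
  "rows": [
    {"x": 0, "y": 0, "z": 0, "ax": 0, "ay": 0, "az": 0, "gripper": 1},
    {"x": 0, "y": 0, "z": 0, "ax": 0, "ay": 0, "az": 0, "gripper": 1},
    {"x": 0, "y": 0, "z": 0, "ax": 0, "ay": 0, "az": 0, "gripper": 1}
  ]
}}

```text
clock: 9.87
position: [0.6101, 0.2499, 0.113]
ee_rot: [-0.367, 0.93, -0.0, -0.0]
ft_force: [-4.8, -3.6, 6.3]
grip_width: 0.138
grasp_force: 29.5
```

```bash
python3 arc.py
```

```text
clk 9.8667 pos [0.6101 0.2499 0.113 ] local [-92.6 -21.1 113. ] shift [-26.1  33.7  -8. ]
toolx ang local -232.01986727767328 tooly local 37.98015245648151 tilt z [ 1.e-04 -8.e-04 -1.e+00]
j [-0.4   0.48 -0.07  1.49  0.04  1.18  1.84] F [-4.8 -3.6  6.3] w 0.13845277261176056
hasp angle -269.82498071166924 r 42.63530261986164
per 6deg row [-3.60972844e+00 -2.50930543e+00 -1.68923134e-04]
```

Emit:
{"op": "apply_moves", "data": {
  "rows": [
    {"x": 0, "y": 0, "z": 0, "ax": 0, "ay": 0, "az": 0, "gripper": 0.6},
    {"x": 0, "y": 0, "z": 0, "ax": 0, "ay": 0, "az": 0, "gripper": 0.6},
    {"x": 0, "y": 0, "z": 0, "ax": 0, "ay": 0, "az": 0, "gripper": 0.6},
    {"x": 0, "y": 0, "z": -30, "ax": 0, "ay": 0, "az": 0, "gripper": 0.6},
    {"x": 0, "y": 0, "z": -40, "ax": 0, "ay": 0, "az": 0, "gripper": 0.6}
  ]
}}

```text
clock: 10.28
position: [0.608, 0.2501, 0.1789]
ee_rot: [-0.368, 0.93, -0.0, -0.003]
ft_force: [0.9, 0.4, 1.0]
grip_width: 0.396
grasp_force: 0.0
```

Emit:
{"op": "apply_moves", "data": {
  "rows": [
    {"x": 0, "y": 0, "z": -40, "ax": 0, "ay": 0, "az": 0, "gripper": 0.6},
    {"x": 0, "y": 0, "z": 0, "ax": 0, "ay": 0, "az": 0, "gripper": 0.6},
    {"x": 0, "y": 0, "z": 0, "ax": 0, "ay": 0, "az": 0, "gripper": 0.6}
  ]
}}

```text
clock: 10.53
position: [0.6114, 0.2517, 0.2251]
ee_rot: [-0.368, 0.93, 0.0, 0.003]
ft_force: [0.0, 0.4, 0.3]
grip_width: 0.399
grasp_force: 0.0
```

```bash
python3 - <<'E'
from h import *
a=camera("wrist")["color"];b=camera("scene")["color"][140:270,190:330]
b=cv2.resize(b,(452,420),interpolation=cv2.INTER_CUBIC)
cv2.imwrite("pics/f.png",cv2.resize(np.hstack([a,b]),(800,332))[:,:,::-1])
E
```

```text
(no output)
```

View pics/f.png

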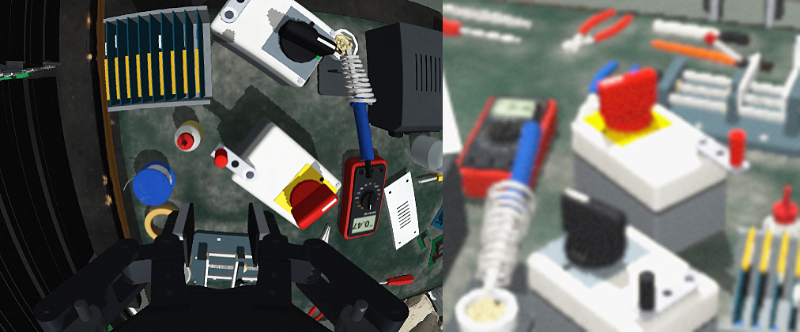

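The hasp sticks straight out with its stud at (220,158), the red bar lies crosswise at off near (317,203), and the black handle hasn't moved. The arm is clear, so I'm handing in.

```bash
python3 -c "
from workcell import *;print(hand_in())"
```

```text
the job is handed in; nothing more can be done
None
```

I turned the red handle to its off stop, then swung the hasp fully out (about 90° measured). The black handle was left alone, the arm was clear, and the job was handed in at about 10.6 s; the hand-in gave no verdict.

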